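File a column board in a lever arch file

TASK

Lift the lever of the lever arch file so that its rings spring open, put the punched board with the steel column on the two posts so that it lies flat on the mechanism, then press the lever down until the rings are closed and the lever stays fully home. Be gentle with the file: its mechanism is springily mounted and must not be forced down or pulled up hard. Leave the tray of vials, the jar and the mouse where they are.

Things in the scene. Friction and masses are not known exactly. Their poses are not given: they have to be found in the camera images.
- file: Grey lever arch file lying open and flat, fixed; covers 4 mm thick, x -165 to +310 mm, 230 mm wide (y). Origin on the bench; x from the posts to the lever's free end (away from the robot), y along the row of posts, z up. Heights called nominal (above the bench) are those of a new file: in use the whole mechanism has settled 0 to 16 mm lower, by an amount that is not measured.
- seat (a point): Middle of the surface the board is to lie on (steel plate and black sheet lifter, file x -147 to +44, y -60 to +60 mm) at its nominal height of 25 mm; fixed to the file, the true height is 0 to 16 mm less. At file x -73, y 0.
- post0 (a point): On the axis of the post at file x -30, y -40 mm, at the cover's top (z 4 mm). Posts are 4 mm thick steel pins with pointed tips, nominally at z 65 mm. The arches (4 mm wire) meet their tips when closed, top at nominal z 89 mm; open, they lean towards +x, clear of the posts, over file x -5 to +50 mm and up to nominal z 104 mm.
- post1 (a point): The same for the post at file x -30, y +40 mm.
- lever_hinge (a point): Lever's hinge, axis along y, at file x +15, y 0, nominal z 55 mm; fixed to the file, the true height is 0 to 16 mm less. The lever is a flat steel strip 12 mm wide; at its free end is a roller.
- roller_home (a point): Where the roller's centre lies with the lever closed: file x +105, y 0, nominal z 55 mm (90 mm out from the hinge, level with it); fixed to the file, does not follow the lever, true height 0 to 16 mm less. The roller is a steel cylinder along y, 12 mm thick, 26 mm long; its flat ends can be pinched from above. Free space round it.
- lever (a joint): Lever angle: 0 = level, closed, home (stop); 1.0 = fully lifted (stop), roller then 49 mm in x and 76 mm in z from the hinge. Over-centre spring: about 14 N at the roller lifts it; past 0.02 rad it springs open and stays. To close, the roller takes up to 20 N (most near 0.1 rad, still 16 N at 0.05) until within 0.015 rad of home: then it snaps shut. The arches open by 0.7 of this angle.
- mount (a joint): Give of the mechanism's springy mounting, m: 0 at rest, negative when pushed down, positive when pulled up; 12 N of vertical force per mm. It is overstrained, and the file spoilt, beyond 2.1 mm either way (about 25 N).
- board: Loose grey plastic board 110 (x) by 120 (y) by 5 mm, 130 to 210 g, left or right of the file (vial tray on the other side). Origin: centre of underside, z up. Its handle is a steel column (rod 9 mm thick along x, axis 21 mm above the underside at y 0) on two black clips at x -30 and +30 mm (8 mm long, 16 wide, 19 high). Filed, its axes run along the file's.
- hole0 (a point): Centre of the 7.5 mm round hole at board x +43, y -40 mm, at the underside. It goes on post0.
- hole1 (a point): Centre of the 7.5 mm round hole at board x +43, y +40 mm, at the underside. It goes on post1.
- column_mid (a point): Middle of the column's bare rod, 21 mm above the board's underside at its x 0, y 0; the board's weight is close to under it.
- vial_tray: White open tray 110 x 120 mm, 43 mm high with its nine amber vials; bystander. Origin centre of underside.
- reagent: Amber jar, 68 mm in diameter, 130 mm high; bystander. Origin centre of underside.
- mouse: Dark computer mouse, 100 x 60 x 33 mm; bystander. Origin centre of underside.

How it is judged:
On the way, in this order (a step that is already met when the one before it is completed fails the run):
1. the lever is lifted and the rings stand open (value of joint lever above 0.9 rad), for 0.2 s.
2. with the rings open, the board is on both posts, flat on the mechanism (value of joint lever above 0.8 rad and horizontal distance between hole0 and post0 below 0.004 m and horizontal distance between hole1 and post1 below 0.004 m and z of board in the frame of file below 0.029 m and angle between board's own z axis and vertical below 0.08 rad), for 0.2 s.
3. the lever is pressed home and the rings are closed (value of joint lever below 0.02 rad), for 0.2 s.
At the end, for the whole second after the job is handed in: The lever is home (within 0.02 rad of level) and stays there with the rings closed; the board is at rest, released, on both posts (each hole's centre within 4 mm of its post's axis), flat (within 0.08 rad) on the mechanism (its underside below 29 mm above the bench) (value of joint lever below 0.02 rad and horizontal distance between hole0 and post0 below 0.004 m and horizontal distance between hole1 and post1 below 0.004 m and z of board in the frame of file below 0.029 m and angle between board's own z axis and vertical below 0.08 rad and linear speed of board below 0.02 m/s); the robot touches nothing.
It fails at once if the mechanism is forced down (mounting gives more than 2.1 mm, about 25 N) (value of joint mount below -0.0021 m).
It fails at once if the mechanism is pulled up (mounting gives more than 2.1 mm, about 25 N) (value of joint mount above 0.0021 m).
It fails at once if the vial tray is moved more than 20 mm or tipped (distance of vial_tray from where it was at the start of the episode above 0.02 m or angle between vial_tray's own z axis and vertical above 0.3 rad).
It fails at once if the jar is moved more than 20 mm or tipped (distance of reagent from where it was at the start of the episode above 0.02 m or angle between reagent's own z axis and vertical above 0.3 rad).
It fails at once if the mouse is moved more than 20 mm (distance of mouse from where it was at the start of the episode above 0.02 m).
It also fails if it takes over 72 s, if anything falls off the work surface, if the arm or the gripper's body presses on something with over 40 N, if the wrist force passes 120 N, or if a joint passes its speed limit or range.

ROBOT

A 7-joint arm with a two-finger parallel gripper is mounted at the origin on the work surface. World frame = base frame: x ahead of the robot, y to its left, z up, the work surface at z = 0. Lengths are in m, angles in rad, forces in N, time in s.
With the tool pointing down it reaches from about 0.4 to 0.85 m from the base axis. Payload 4.5 kg.
Tool frame: the origin (TCP) lies between the finger pads; the fingertips stand 19 mm ahead of it and the grasp point (between the pads) is the TCP; z points along the fingers, y is the direction in which the jaws open and shut (so a half turn about z gives the same grasp; the last joint's range is limited). The gripper opens to 88 mm and grips with 3 to 60 N. Pads are 18 mm wide; open, the fingers measure 123 mm over their backs; the gripper's body (75 mm by 187 mm) begins 45 mm behind the grasp point.
Start: joints at [-1.186, 0.689, -0.195, 1.565, 0.157, 0.902, -0.215], TCP at [0.215, 0.587, 0.258] pointing down, gripper open.
Joint ranges: [-3.01, 3.01], [-0.46, 2.08], [-1.47, 1.51], [0.13, 2.56], [-1, 4.14], [0.04, 2.09], [-2.66, 2.66]. Speed limits (rad/s): [2.57, 2.57, 3.14, 3.14, 3.14, 3.14, 3.14].

INTERFACE

Orientations are given as a unit quaternion [x, y, z, w].
In Python, from plant import status, snapshot, finish_job, cut_out, tip_of gives the robot as it stands. The module is installed in compiled form; this text tells all that it offers.
- The arm moves only by the tool carry_out, never from a script. Its arguments are lists of equal length, an entry for each row: "linear": the shift along the world's x, y, z in m, a list of three; "roll": the turn about the world's z in rad. A call has 1 to 8 rows; each row is the pose to reach, as a shift and turn from the pose measured when the call began; what a row does not reach only later rows make up. A row lasts 1/12 s, in which the tool goes at most 41.7 mm and 7.16 degrees, less where a joint would pass 70% of its speed; a pose out of reach is approached as far as the arm can. A call with a gripper value outside its range is refused whole. "gripper" is the opening, from 0 (shut) to 1 (fully open), set as the call begins (left out, the last holds). The fingers move at their own pace and stop on an object; "grip_force" is the grip in N (left out, the last holds). Time passes only in rows, so rows that repeat a pose let the fingers close. It gives the time, the measured TCP pose, the force and the opening at its end, in the units of the state.
- status.get_state(): the state, without advancing time (a new reading comes with each control period).
- snapshot(name): name is "scene" or "top"; returns a dict with "img" (384x512x3 uint8, red, green, blue), "range_z" (384x512 float32, m along the optical axis (not along the pixel's ray), 0 where there is no reading), "fx", "fy", "cx", "cy" (pixels), "world_from_camera" (4x4, takes a point from camera to world coordinates). Camera axes: x right, y down, z forward; pixel columns grow to the right and rows downward; lengths in m; the calibration is good to about 2 mm. A picture is of the moment at which its call begins.
- finish_job(): hands the job in, once; it reports no verdict.
Trained networks look in a picture, given as the dict that the camera call returned (one of the last four; its "shot" number tells which), for a name from the list of things; names that differ only in an ending like _2 or _b are one class to them, and where a whole thing is asked for, a point or a joint stands for the part that bears it (a point fixed in the world has none). Each returns a list of dicts, best first, with "confidence" (0 to 1); they miss things now and then, are a little off and sometimes report something else, mostly with a low value. They report only what shows in the picture. A call takes as long as a camera call.
- cut_out(picture, query): "region" (384x512 bool, what is visible of it) and "pixel" ([column, row] in pixels, amid what is visible of it).
- tip_of(picture, query): "pixel" ([column, row] in pixels: a listed point, or the origin of a listed thing).
The state is a dict: "clock": time; "q": joint angles; "qd": joint speeds; "joint_torque": joint torques, N m; "tool_pos": TCP position; "eef_rot": TCP orientation; "contact_force": force on the tool from outside, world axes, zero at the start; "moment": the same for the moment, N m; "opening": opening from 0.0 (shut) to 1.0 (fully open).
Only numpy, scipy, OpenCV 4.12 (cv2) and the standard library are available. Lean on these libraries where they do the work, as an engineer would, in place of code of your own. Each camera call takes 0.05 s, during which the arm holds its last target.

## Working session

There is one attempt and no reset: what is moved stays moved. The work goes in short steps, Python scripts to look and compute and a tool call to move; the robot and the scene stay as the last step left them, time stands still between calls to the robot, and variables do not carry over. Pictures are saved under pics/ and viewed, and the job is handed in when it is done.

Besides the shell and the picture viewer there is one more tool, called after ">>>" by a JSON object that holds its "api" and its "payload". carry_out: Moves the arm, as the interface text tells. Its arguments: {"type":"object","properties":{"linear":{"type":"array"},"roll":{"type":"array"},"gripper":{"type":"number"},"grip_force":{"type":"number"}},"required":["linear","roll"]}

```bash
mkdir -p pics; ls
cat > h.py <<'E'
import numpy as np,cv2
from plant import status,snapshot,finish_job,cut_out,tip_of
def w(p,px,z=None,r=None):
    """pixel to world: at plane z, or from range"""
    u,v=px; T=p["world_from_camera"]
    d=np.array([(u-p["cx"])/p["fx"],(v-p["cy"])/p["fy"],1.])
    D=T[:3,:3]@d;o=T[:3,3]
    if z is not None: return o+D*(z-o[2])/D[2]
    if r is None: r=p["range_z"][int(round(v)),int(round(u))]
    return o+D*r
def cloud(p):
    v,u=np.mgrid[:384,:512]; r=p["range_z"]
    c=np.stack([(u-p["cx"])/p["fx"]*r,(v-p["cy"])/p["fy"]*r,r],-1)
    T=p["world_from_camera"]; return c@T[:3,:3].T+T[:3,3]
def proj(p,P):
    T=np.linalg.inv(p["world_from_camera"]); c=T[:3,:3]@np.array(P)+T[:3,3]
    return p["fx"]*c[0]/c[2]+p["cx"],p["fy"]*c[1]/c[2]+p["cy"]
def save(p,n,box=None,s=None):
    im=p["img"][:,:,::-1]
    if box: im=im[box[1]:box[3],box[0]:box[2]]
    if s: im=cv2.resize(im,None,fx=s,fy=s,interpolation=cv2.INTER_CUBIC)
    cv2.imwrite("pics/"+n+".png",im)
E
python3 - <<'E'
from h import *
s=status.get_state();print({k:np.round(v,3).tolist() for k,v in s.items()})
for n in("top","scene"):
    p=snapshot(n);save(p,n+"1")
    print(n,np.round(p["world_from_camera"],3).tolist(),p["fx"])
    for q in ["file","seat","post0","post1","lever_hinge","roller_home","board","hole0","hole1","column_mid","vial_tray","reagent","mouse"]:
        for d in tip_of(p,q)[:2]:
            print(q,round(d["confidence"],2),np.round(d["pixel"],1),np.round(w(p,d["pixel"]),3))
E
```

```text
pics
{'clock': 0.0, 'q': [-1.186, 0.69, -0.195, 1.566, 0.157, 0.902, -0.215], 'qd': [0.002, 0.002, -0.001, -0.0, 0.0, -0.002, -0.0], 'joint_torque': [-0.001, -52.756, -1.267, -15.342, -0.053, 0.007, 0.0], 'tool_pos': [0.215, 0.586, 0.257], 'eef_rot': [0.174, 0.985, -0.001, -0.0], 'contact_force': [0.444, -0.681, 0.987], 'moment': [-0.044, -0.032, 0.013], 'opening': 1.003}
top [[-0.022, -0.993, 0.114, 0.469], [-0.999, 0.025, 0.03, -0.017], [-0.032, -0.113, -0.993, 1.08], [0.0, 0.0, 0.0, 1.0]] 373.0943474914024
file 0.96 [252.9 196.2] [0.563 0.019 0.014]
seat 0.81 [257.3 224.1] [0.484 0.008 0.012]
post0 0.73 [264.9 205.2] [ 0.537 -0.015  0.013]
post1 0.73 [264.9 205.2] [ 0.537 -0.015  0.013]
lever_hinge 0.81 [245.8 193.1] [0.57  0.037 0.044]
lever_hinge 0.36 [234.6 208.7] [0.529 0.072 0.016]
roller_home 0.74 [241.4 160.1] [0.662 0.048 0.051]
board 0.56 [367.9 230. ] [ 0.46  -0.3    0.024]
board 0.32 [369.5 230.1] [ 0.46  -0.304  0.026]
hole0 0.67 [356.  214.6] [ 0.504 -0.273  0.009]
hole0 0.55 [383.5 222.2] [ 0.481 -0.35   0.003]
hole1 0.67 [356.  214.6] [ 0.504 -0.273  0.009]
hole1 0.
[... 628 characters left out ...]
] [0.524 0.051 0.016]
post1 0.65 [243.5 215.1] [ 0.539 -0.027  0.014]
post1 0.58 [260.5 195. ] [0.524 0.051 0.016]
lever_hinge 0.75 [270.6 197.9] [0.548 0.064 0.013]
lever_hinge 0.33 [158.2 275. ] [ 0.518 -0.285  0.005]
roller_home 0.71 [302.4 217.8] [0.666 0.052 0.043]
board 0.94 [135.  262.8] [ 0.465 -0.307  0.025]
hole0 0.81 [156.2 271.8] [ 0.504 -0.281 -0.001]
hole0 0.39 [300.  215.4] [0.658 0.052 0.046]
hole1 0.81 [156.2 271.8] [ 0.504 -0.281 -0.001]
hole1 0.39 [300.  215.4] [0.658 0.052 0.046]
column_mid 0.88 [133.2 258. ] [ 0.45  -0.302  0.023]
vial_tray 0.81 [300.2 138.5] [0.453 0.293 0.012]
reagent 0.8 [366.2 196.1] [0.734 0.224 0.037]
mouse 0.59 [209.5 323.3] [ 0.704 -0.29   0.031]
```

View pics/top1.png

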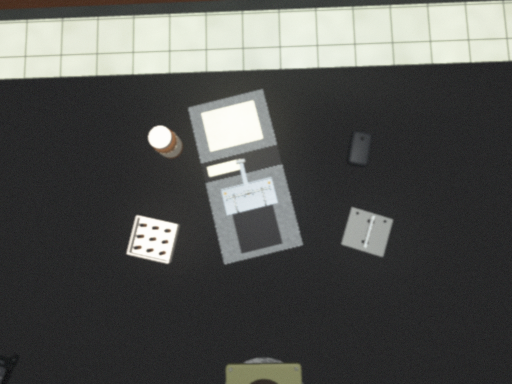

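View pics/scene1.png

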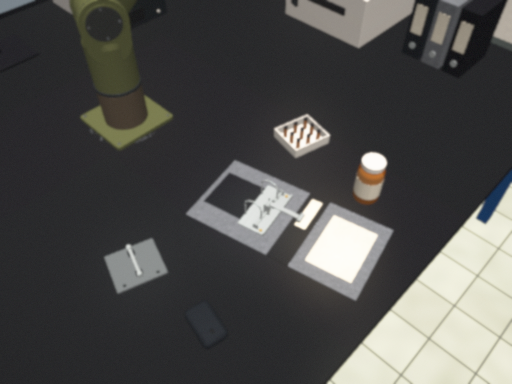

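Run:
```python
from h import *
p=snapshot("top");save(p,"topz",(200,120,420,290),3.6)
C=cloud(p)
# file cover outline
for q in["file","board","mouse","reagent","vial_tray"]:
    d=cut_out(p,q)
    if not d: continue
    for d in d[:1]:
        m=d["region"].astype(bool)
        P=C[m];r=cv2.minAreaRect(P[:,:2].astype(np.float32)*1000)
        print(q,d["confidence"],m.sum(),np.round(r[0],1),np.round(r[1],1),r[2],"z",np.percentile(P[:,2],[5,50,95]).round(4))
```

```text
file 0.87 12573 [630.5  43.8] [475.6 230.2] 12.621679306030273 z [0.0017 0.0057 0.0159]
board 0.56 1642 [ 482.5 -196.3] [341.5 114.1] 75.8986587524414 z [0.0024 0.0058 0.0247]
mouse 0.74 766 [ 587.  -189.6] [ 91.9 408.7] 47.03085708618164 z [0.0138 0.0291 0.0335]
reagent 0.72 799 [631.1 143.8] [451.3  68.7] 53.3530387878418 z [0.0129 0.1242 0.1328]
vial_tray 0.9 1728 [433.3 179.6] [380.8 119.7] 82.80352783203125 z [0.0017 0.0063 0.0428]
```

Top view: file centre near pixel (245,180), board at (367,232), tray (153,240), jar (165,142), mouse (360,148). The file's outline gives 475.6×230 mm, which matches, and yaw is about 12.6°. Next I'll refine the height and the board pose.

View pics/topz.png

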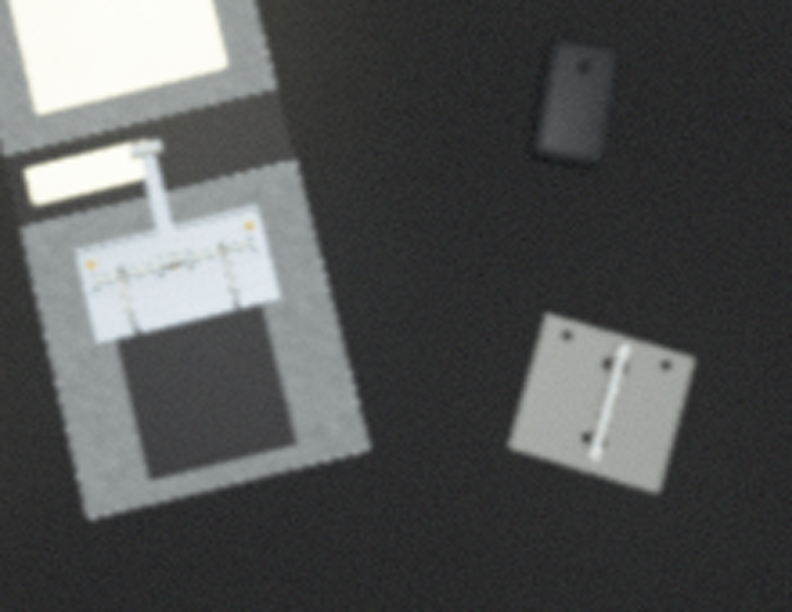

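Run:
```python
from h import *
from scipy import ndimage as ni
a=np.radians(12.62);R=np.array([[np.cos(a),-np.sin(a)],[np.sin(a),np.cos(a)]])
O=np.array([.6305,.0438])-R@[.0725,0]
print("origin",O)
for n in("top","scene"):
    p=snapshot(n);C=cloud(p)
    F=C.copy();F[...,:2]=(C[...,:2]-O)@R
    def reg(x0,x1,y0,y1,z0=-.01,z1=.2):
        m=(F[...,0]>x0)&(F[...,0]<x1)&(F[...,1]>y0)&(F[...,1]<y1)&(F[...,2]>z0)&(F[...,2]<z1);return F[m]
    print(n,"seat z",np.median(reg(-.14,-.05,-.05,.05)[:,2]),"plate",np.median(reg(-.02,.04,-.055,-.035)[:,2]),
     "cover",np.median(reg(-.16,.0,-.11,-.07)[:,2]),np.median(reg(.12,.28,.07,.11)[:,2]),"bench",np.median(C[(np.abs(C[...,0]-.5)<.04)&(np.abs(C[...,1]+.15)<.04)][:,2]))
    r=reg(.085,.125,-.025,.025,.02);print("roller",len(r),r.mean(0).round(4),np.percentile(r[:,2],[5,50,95]).round(4))
    r=reg(.03,.08,-.012,.012,.02);print("lever",len(r),r.mean(0).round(4),np.percentile(r[:,2],[5,50,95]).round(4))
    for q in ["board","lever","lever_hinge"]:
      for d in cut_out(p,q)[:1]:
        m=d["region"].astype(bool)
        l,k=ni.label(m)
        if k>1: m=l==1+np.argmax(ni.sum(m,l,range(1,k+1)))
        P=C[m];P=P[np.linalg.norm(P[:,:2]-np.median(P[:,:2],0),axis=1)<.1]
        rr=cv2.minAreaRect(P[:,:2].astype(np.float32)*1000)
        print(q,m.sum(),np.round(rr[0],1),np.round(rr[1],1),rr[2],np.percentile(P[:,2],[5,50,95]).round(4))
        if q=="board":
            t=P[P[:,2]>.018];c=t.mean(0);u,s,v=np.linalg.svd(t-c);print("rod",len(t),c.round(4),v[0].round(3))
save(snapshot("scene"),"sz",(60,130,380,330),2.5)
p=snapshot("scene");save(p,"szb",(80,220,190,310),7)
```

```text
origin [0.55975156 0.02795992]
top seat z 0.012893466196938541 plate 0.013821236877183507 cover 0.004591384974671375 0.004668332231483552 bench 0.0005889669585501522
roller 58 [0.0997 0.0002 0.0462] [0.0417 0.0457 0.051 ]
lever 81 [ 0.0544 -0.0002  0.0437] [0.0406 0.0444 0.0469]
board 1598 [ 457.2 -302.4] [118.4 111.5] 71.69255828857422 [0.0022 0.0058 0.0245]
rod 136 [ 0.4564 -0.3014  0.0249] [-0.948  0.318  0.007]
lever 212 [623.2  44. ] [108.7  23.4] 8.577508926391602 [0.0049 0.0442 0.0498]
lever_hinge 12575 [619.9  41.8] [198.  198.2] 24.33933448791504 [0.0017 0.0064 0.0439]
scene seat z 0.01270065374475221 plate 0.014081321698422133 cover 0.004352537100485887 0.004528361550380611 bench 0.0005331390933741575
roller 71 [ 0.1002 -0.004   0.0458] [0.0403 0.0462 0.0493]
lever 92 [ 0.0553 -0.0028  0.0435] [0.0413 0.0439 0.0474]
board 2084 [ 451.7 -304. ] [120.5 120.5] 71.54361724853516 [0.0021 0.0055 0.0242]
rod 152 [ 0.4601 -0.3068  0.025 ] [ 0.947 -0.322  0.003]
lever 217 [617.2  42.8] [99.8 37.8] 11.743123054504395 [0.0403 0.0446 0.0489]
lever_hinge 13664 [656.6  32.2] [199.2 195.7] 85.40287780761719 [0.0015 0.0052 0.0434]
```

File: origin (0.560, 0.028), yaw 12.6°. The mechanism has settled about 12 mm: the seat is at z≈0.0125, and the roller and hinge at ≈0.043. Board centre is (0.457, -0.302), yaw -18.4°, holes on the far side. First I'll move above the roller.

>>> {"api": "carry_out", "payload": {"linear": [[0.447,-0.536,0],[0.447,-0.536,0],[0.447,-0.536,0],[0.447,-0.536,0],[0.447,-0.536,0],[0.447,-0.536,0],[0.447,-0.536,0],[0.447,-0.536,0]], "roll": [0.569,0.569,0.569,0.569,0.569,0.569,0.569,0.569], "gripper": 0.8}}

```text
clock: 2.87
tool_pos: [0.4294, 0.3292, 0.2579]
eef_rot: [-0.109, 0.994, 0.0, 0.0]
contact_force: [0.2, 0.3, 0.2]
opening: 0.795
```

>>> {"api": "carry_out", "payload": {"linear": [[0.2326,-0.2787,0],[0.2326,-0.2787,0],[0.2326,-0.2787,0],[0.2326,-0.2787,0],[0.2326,-0.2787,0],[0.2326,-0.2787,0],[0.2326,-0.2787,0],[0.2326,-0.2787,0]], "roll": [0,0,0,0,0,0,0,0]}}

```text
clock: 3.53
tool_pos: [0.6428, 0.0728, 0.2581]
eef_rot: [-0.109, 0.994, 0.0, 0.0]
contact_force: [0.1, 1.0, -0.1]
opening: 0.799
```

>>> {"api": "carry_out", "payload": {"linear": [[0,0,-0.04],[0,0,-0.08],[0,0,-0.12],[0,0,-0.158],[0,0,-0.158]], "roll": [0,0,0,0,0]}}

```text
clock: 3.95
tool_pos: [0.6375, 0.0713, 0.0925]
eef_rot: [-0.109, 0.994, -0.001, -0.007]
contact_force: [-1.3, 0.0, -0.8]
opening: 0.798
```

>>> {"api": "carry_out", "payload": {"linear": [[0.0247,-0.0208,0.008],[0.0247,-0.0208,0.008],[0.0247,-0.0208,0.008],[0.0247,-0.0208,0.008]], "roll": [0,0,0,0]}}

```text
clock: 4.28
tool_pos: [0.6631, 0.0507, 0.1025]
eef_rot: [-0.108, 0.994, -0.0, -0.005]
contact_force: [-0.2, 0.3, 0.4]
opening: 0.799
```

Run:
```python
from h import *
s=status.get_state();print(s["tool_pos"],s["eef_rot"],s["contact_force"])
p=snapshot("scene");save(p,"s2",(220,120,400,280),4)
p=snapshot("top");save(p,"t2",(180,100,320,260),4)
```

```text
[0.66311975 0.05072925 0.10245905] [-1.08454711e-01  9.94086639e-01 -4.30716976e-04 -5.39859834e-03] [-0.22810087  0.31738791  0.36648456]
```

View pics/s2.png

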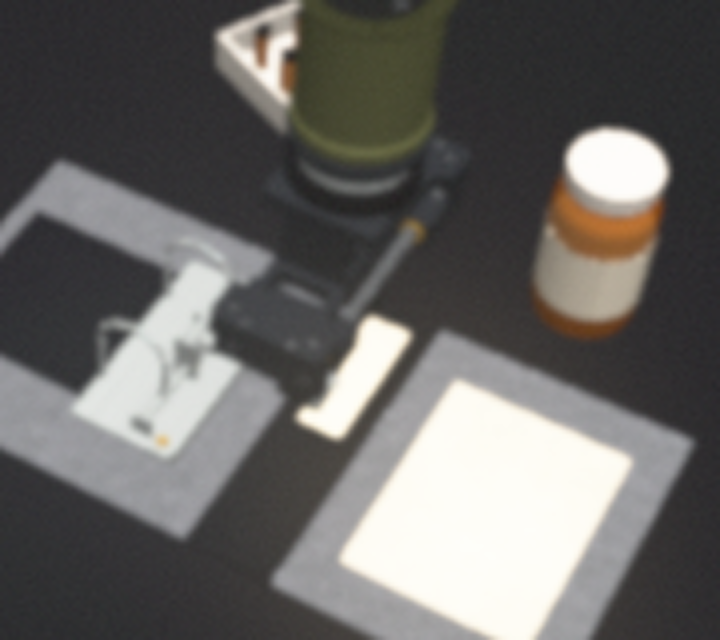

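The scene view shows the gripper over the lever end near zoomed pixel (300,370), clear of the jar. Descending.

>>> {"api": "carry_out", "payload": {"linear": [[-0.0009,0,-0.025],[-0.0009,0,-0.045],[-0.0009,0,-0.052],[-0.0009,0,-0.052],[-0.0009,0,-0.052]], "roll": [0,0,0,0,0]}}

```text
clock: 4.8
tool_pos: [0.6615, 0.0521, 0.0506]
eef_rot: [-0.11, 0.994, -0.0, -0.006]
contact_force: [0.3, -0.7, 0.7]
opening: 0.804
```

>>> {"api": "carry_out", "payload": {"linear": [[0,0,0],[0,0,0],[0,0,0],[0,0,0],[0,0,0],[0,0,0]], "roll": [0,0,0,0,0,0], "gripper": 0.2, "grip_force": 20}}

```text
clock: 5.3
tool_pos: [0.6616, 0.0521, 0.0509]
eef_rot: [-0.11, 0.994, -0.0, -0.006]
contact_force: [0.3, -0.2, 0.6]
opening: 0.372
```

>>> {"api": "carry_out", "payload": {"linear": [[0,0,0],[0,0,0],[0,0,0],[0,0,0]], "roll": [0,0,0,0]}}

```text
clock: 5.63
tool_pos: [0.6619, 0.0507, 0.0509]
eef_rot: [-0.109, 0.994, -0.001, -0.006]
contact_force: [1.4, -3.9, -0.4]
opening: 0.287
```

>>> {"api": "carry_out", "payload": {"linear": [[0,0,0.0008],[0,0,0.0016],[0,0,0.0024],[0,0,0.003]], "roll": [0,0,0,0]}}

```text
clock: 5.97
tool_pos: [0.6616, 0.0505, 0.0529]
eef_rot: [-0.109, 0.994, -0.001, -0.006]
contact_force: [2.6, -3.0, -10.3]
opening: 0.29
```

>>> {"api": "carry_out", "payload": {"linear": [[0,0,0.001],[0,0,0.002],[0,0,0.003],[0,0,0.003]], "roll": [0,0,0,0]}}

```text
clock: 6.3
tool_pos: [0.6623, 0.0506, 0.0588]
eef_rot: [-0.109, 0.994, -0.001, -0.005]
contact_force: [-3.5, -3.7, 16.1]
opening: 0.291
```

Past centre: the lever is now pushing up. I'll follow the arc.

>>> {"api": "carry_out", "payload": {"linear": [[-0.0005,0,0.005],[-0.0014,-0.0003,0.01],[-0.003,-0.0007,0.0165],[-0.005,-0.0011,0.023],[-0.0077,-0.0017,0.029],[-0.0103,-0.0023,0.035],[-0.014,-0.0031,0.041],[-0.0176,-0.0039,0.0465]], "roll": [0,0,0,0,0,0,0,0]}}

```text
clock: 6.97
tool_pos: [0.6421, 0.0462, 0.1067]
eef_rot: [-0.109, 0.994, -0.002, -0.008]
contact_force: [-4.5, -3.1, 0.4]
opening: 0.289
```

>>> {"api": "carry_out", "payload": {"linear": [[-0.0045,-0.001,0.0053],[-0.009,-0.002,0.0098],[-0.014,-0.003,0.0145],[-0.0175,-0.0039,0.0172],[-0.0175,-0.0039,0.0172],[-0.0175,-0.0039,0.0172]], "roll": [0,0,0,0,0,0]}}

```text
clock: 7.47
tool_pos: [0.6247, 0.0423, 0.1229]
eef_rot: [-0.109, 0.994, -0.002, -0.008]
contact_force: [1.5, -2.7, -12.5]
opening: 0.288
```

Run:
```python
from h import *
p=snapshot("scene");save(p,"s3",(220,120,400,280),4)
```

```text
(no output)
```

View pics/s3.png

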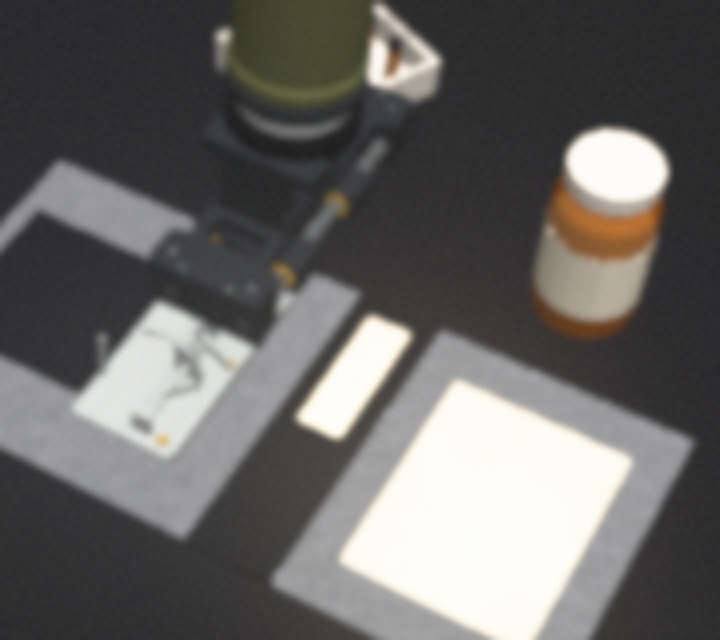

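>>> {"api": "carry_out", "payload": {"linear": [[0,0,-0.001],[0,0,-0.001],[0,0,-0.001]], "roll": [0,0,0]}}

```text
clock: 7.77
tool_pos: [0.6251, 0.0424, 0.1222]
eef_rot: [-0.109, 0.994, -0.002, -0.008]
contact_force: [0.1, -2.9, -5.6]
opening: 0.288
```

>>> {"api": "carry_out", "payload": {"linear": [[0,0,0],[0,0,0],[0,0,0],[0,0,0],[0,0,0]], "roll": [0,0,0,0,0], "gripper": 0.75}}

```text
clock: 8.18
tool_pos: [0.6254, 0.0431, 0.1227]
eef_rot: [-0.109, 0.994, -0.002, -0.007]
contact_force: [-0.6, 0.4, 0.4]
opening: 0.644
```

>>> {"api": "carry_out", "payload": {"linear": [[0,0,0.03],[0,0,0.07],[0,0,0.1],[0,0,0.1],[0,0,0.1]], "roll": [0,0,0,0,0]}}

```text
clock: 8.6
tool_pos: [0.6266, 0.0436, 0.2249]
eef_rot: [-0.109, 0.994, -0.001, -0.005]
contact_force: [-0.6, -0.3, 0.5]
opening: 0.746
```

>>> {"api": "carry_out", "payload": {"linear": [[-0.17,-0.346,0],[-0.17,-0.346,0],[-0.17,-0.346,0],[-0.17,-0.346,0],[-0.17,-0.346,0],[-0.17,-0.346,0],[-0.17,-0.346,0],[-0.17,-0.346,0]], "roll": [-0.54,-0.54,-0.54,-0.54,-0.54,-0.54,-0.54,-0.54]}}

```text
clock: 9.27
tool_pos: [0.4769, -0.2576, 0.2233]
eef_rot: [0.159, 0.987, 0.0, -0.007]
contact_force: [1.5, -0.9, 0.6]
opening: 0.75
```

Run:
```python
from h import *
p=snapshot("top");save(p,"t4",(180,100,320,260),4)
a=np.radians(12.62);R=np.array([[np.cos(a),-np.sin(a)],[np.sin(a),np.cos(a)]]);O=np.array([.5598,.028])
C=cloud(p);F=C.copy();F[...,:2]=(C[...,:2]-O)@R
m=(F[...,2]>.1)&(F[...,0]>.03)&(F[...,0]<.1)&(abs(F[...,1])<.03);r=F[m];print(len(r),r.mean(0) if len(r) else 0,r[:,2].max() if len(r) else 0)
for d in cut_out(p,"file")[:1]:
    P=C[d["region"]];print(cv2.minAreaRect(P[:,:2].astype(np.float32)*1000))
for q in("post0","hole0"): print([(round(d["confidence"],2),np.round(d["pixel"],1)) for d in tip_of(p,q)])
```

```text
63 [0.06053958 0.0002902  0.11905019] 0.12821739499685547
((630.9528198242188, 43.87915802001953), (476.5223083496094, 230.776611328125), 12.629834175109863)
[(0.97, array([238.4, 207.3])), (0.86, array([266. , 204.4])), (0.45, array([245.8, 194.3]))]
[(0.92, array([354.6, 212.8])), (0.7, array([242.9, 160.1])), (0.57, array([386.3, 222.1]))]
```

View pics/t4.png

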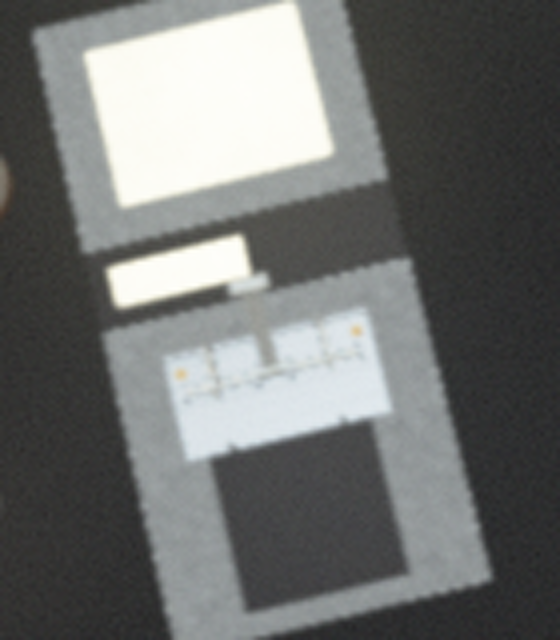

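Lever stays up (roller at file x 0.061, top z≈0.126), arches leaning open, posts visible at zoomed (235,445) and (343,418). On to the board.

>>> {"api": "carry_out", "payload": {"linear": [[-0.0203,-0.0454,0],[-0.0203,-0.0454,0],[-0.0203,-0.0454,-0.04],[-0.0203,-0.0454,-0.08],[-0.0203,-0.0454,-0.12],[-0.0203,-0.0454,-0.15],[-0.0203,-0.0454,-0.15],[-0.0203,-0.0454,-0.15]], "roll": [0,0,0,0,0,0,0,0]}}

```text
clock: 10.13
tool_pos: [0.4573, -0.3003, 0.0721]
eef_rot: [0.16, 0.987, 0.001, -0.008]
contact_force: [-0.2, -0.1, 1.6]
opening: 0.748
```

Run:
```python
from h import *
s=status.get_state();print(s["tool_pos"],s["eef_rot"])
p=snapshot("scene");save(p,"s5",(80,200,200,310),6)
```

```text
[ 0.45732407 -0.30032128  0.07211431] [ 0.15991374  0.98709746  0.00131623 -0.00802987]
```

View pics/s5.png

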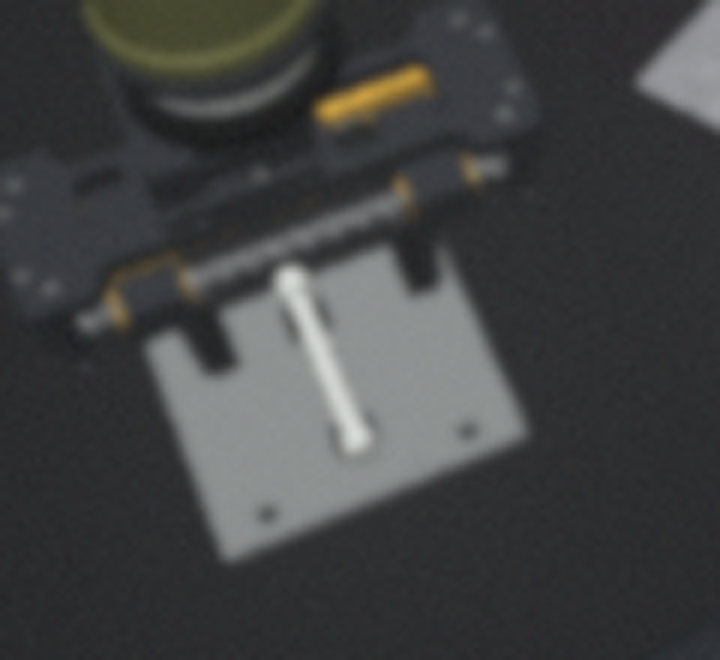

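Fingers straddle the white rod (rod zoomed (290,275)–(355,440)). Descend and grip.

>>> {"api": "carry_out", "payload": {"linear": [[-0.0005,-0.001,-0.02],[-0.0005,-0.002,-0.036],[-0.0005,-0.002,-0.0445],[-0.0005,-0.002,-0.0445],[-0.0005,-0.002,-0.0445]], "roll": [0,0,0,0,0]}}

```text
clock: 10.6
tool_pos: [0.4587, -0.3034, 0.0306]
eef_rot: [0.16, 0.987, 0.0, -0.005]
contact_force: [-0.2, -0.0, -0.8]
opening: 0.752
```

>>> {"api": "carry_out", "payload": {"linear": [[0,0,0],[0,0,0],[0,0,0],[0,0,0],[0,0,0],[0,0,0],[0,0,0],[0,0,0]], "roll": [0,0,0,0,0,0,0,0], "gripper": 0.0, "grip_force": 30}}

```text
clock: 11.27
tool_pos: [0.4587, -0.3034, 0.0305]
eef_rot: [0.16, 0.987, 0.0, -0.005]
contact_force: [-0.5, 0.8, 0.4]
opening: 0.17
```

>>> {"api": "carry_out", "payload": {"linear": [[0,0,0],[0,0,0],[0,0,0],[0,0,0]], "roll": [0,0,0,0]}}

```text
clock: 11.6
tool_pos: [0.4586, -0.3035, 0.0305]
eef_rot: [0.16, 0.987, 0.0, -0.006]
contact_force: [0.0, -0.8, -0.1]
opening: 0.087
```

>>> {"api": "carry_out", "payload": {"linear": [[0,0,0.005],[0,0,0.02],[0,0,0.04],[0,0,0.07],[0,0,0.07]], "roll": [0,0,0,0,0]}}

```text
clock: 12.02
tool_pos: [0.4607, -0.3046, 0.1047]
eef_rot: [0.16, 0.987, -0.001, -0.002]
contact_force: [0.3, 0.6, -1.7]
opening: 0.091
```

>>> {"api": "carry_out", "payload": {"linear": [[0.0,0.03,0.005],[0.0,0.07,0.005],[0.0,0.11,0.005],[0.005,0.15,0.005],[0.01,0.19,0.005],[0.016,0.23,0.005],[0.022,0.27,0.005],[0.028,0.31,0.005]], "roll": [0.12,0.24,0.36,0.48,0.542,0.542,0.542,0.542]}}

```text
clock: 12.68
tool_pos: [0.4884, 0.0074, 0.1094]
eef_rot: [-0.11, 0.994, -0.001, -0.002]
contact_force: [0.2, -0.3, -2.1]
opening: 0.088
```

>>> {"api": "carry_out", "payload": {"linear": [[0,0.0046,0],[0,0.0046,0],[0,0.0046,0]], "roll": [0,0,0]}}

```text
clock: 12.93
tool_pos: [0.4878, 0.0117, 0.1092]
eef_rot: [-0.11, 0.994, -0.002, -0.003]
contact_force: [0.4, -1.4, -1.8]
opening: 0.082
```

```bash
cat > b.py <<'E'
from h import *
a=np.radians(12.62);R=np.array([[np.cos(a),-np.sin(a)],[np.sin(a),np.cos(a)]]);O=np.array([.5600,.0280])
def toF(X): X=np.array(X,float).copy();X[...,:2]=(X[...,:2]-O)@R;return X
E
python3 - <<'E'
from b import *
s=status.get_state();print(s["tool_pos"],s["eef_rot"])
for n in("top","scene"):
    p=snapshot(n);save(p,n+"6",*(((190,150,320,270),5) if n=="top" else ((170,130,330,260),5)))
    print(n)
    for q in("hole0","post0","column_mid","board"):
        for d in tip_of(p,q)[:3]: print(q,round(d["confidence"],2),np.round(d["pixel"],1),toF(w(p,d["pixel"],z=.08 if q!="post0" else .053)).round(4))
    for q in("board","file"):
        for d in cut_out(p,q)[:1]:
            P=toF(cloud(p)[d["region"]]);
            if q=="board": P=P[(P[:,2]>.07)&(P[:,2]<.09)&(np.linalg.norm(P[:,:2]-np.median(P[:,:2],0),axis=1)<.09)];print("z",np.median(P[:,2]))
            print(q,len(P),cv2.minAreaRect(P[:,:2].astype(np.float32)*1000))
    for x,y in((-.03,.04),(-.03,-.04)):
        for z in(.013,.053):
            print("post",y,z,np.round(proj(p,[*(O+R@[x,y]),z]),1))
E
```

```text
[0.48784618 0.0116543  0.1091913 ] [-0.11026399  0.99389653 -0.00164921 -0.00296877]
top
hole0 0.58 [266.4 203.5] [-0.0327 -0.041   0.08  ]
post0 0.81 [237.2 209.7] [-0.0281  0.0407  0.053 ]
post0 0.58 [265.4 200.5] [-0.0223 -0.0408  0.053 ]
column_mid 0.5 [266.9 203.1] [-0.032  -0.0426  0.08  ]
file 8367 ((73.53616333007812, -0.6039505004882812), (235.51516723632812, 477.424072265625), 89.8944320678711)
post 0.04 0.013 [238.7 211. ]
post 0.04 0.053 [237.6 210.3]
post -0.04 0.013 [265.8 204.3]
post -0.04 0.053 [265.8 203.3]
scene
hole0 0.83 [254.7 176.5] [-0.0461  0.028   0.08  ]
hole0 0.63 [239.5 198.3] [-0.0394 -0.0534  0.08  ]
post0 0.81 [262.6 189.9] [-0.0177  0.0201  0.053 ]
post0 0.49 [299.5 138.4] [-0.0292  0.2406  0.053 ]
column_mid 0.78 [237.4 168.4] [-0.0991  0.029   0.08  ]
board 0.57 [238.9 181.5] [-0.0709 -0.0075  0.08  ]
z 0.08404900679132743
board 957 ((-76.7439193725586, -2.9928359985351562), (123.33844757080078, 110.68138122558594), 89.44281768798828)
file 12349 ((101.13080596923828, -288.4697265625), (496.1225280761719, 841.172607421875), 6.3383002281188965)
post 0.04 0.013 [262.4 193.3]
post 0.04 0.053 [262.5 183.1]
post -0.04 0.013 [246.2 213.5]
post -0.04 0.053 [245.9 203.4]
```

View pics/top6.png

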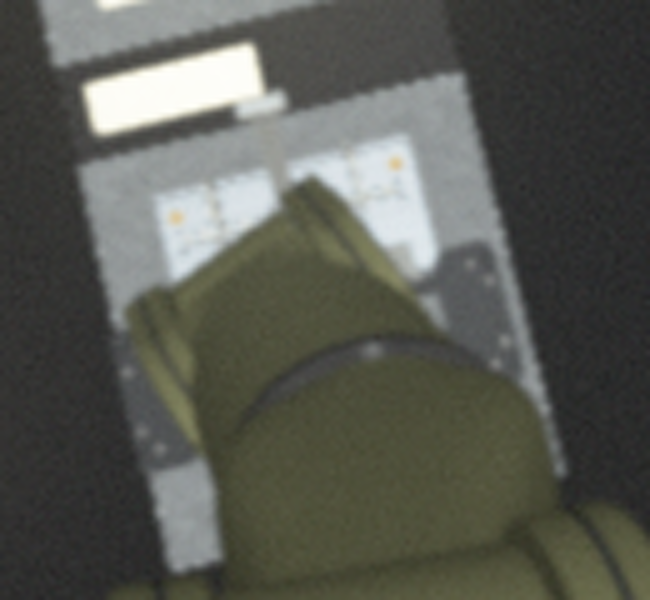

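View pics/scene6.png

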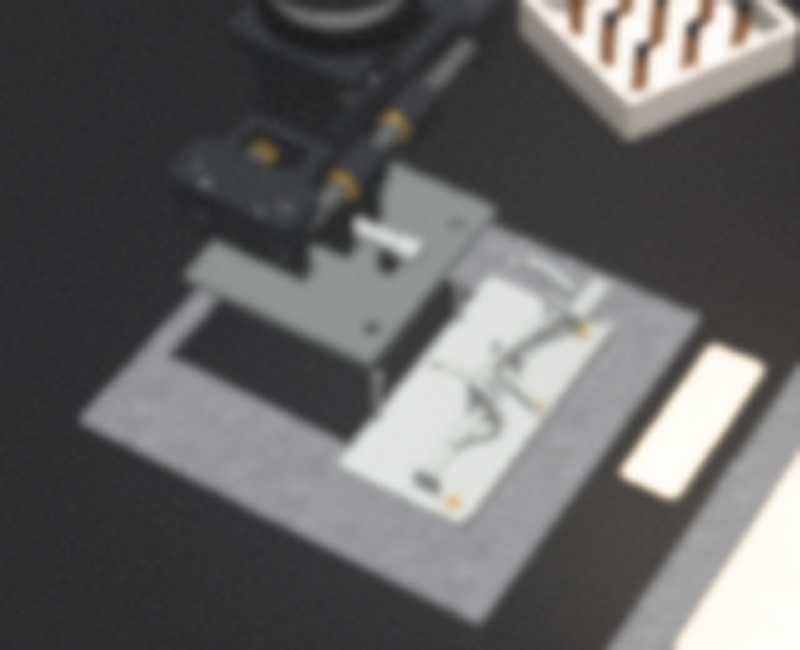

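```bash
cat >> b.py <<'E'
def filefit(p):
    C=cloud(p);F=toF(C)
    m=cut_out(p,"file")[0]["region"]&(F[...,0]>-.19)&(F[...,0]<.335)&(abs(F[...,1])<.14)&(F[...,2]<.012)&(F[...,2]>.002)
    return m,F[m]
E
python3 - <<'E'
from b import *
p=snapshot("scene");np.save("p6.npy",p,allow_pickle=True)
m,P=filefit(p);r=cv2.minAreaRect(P[:,:2].astype(np.float32)*1000);print("file scene",r)
h=[]
g=p["img"].astype(int).sum(2)
for u,v in((244.4,195.6),(261.4,174.6)):
    u0,v0=int(round(u)),int(round(v));k=g[v0-4:v0+5,u0-4:u0+5];bg=np.percentile(k,70)
    wt=np.clip(bg-25-k,0,None);vv,uu=np.mgrid[v0-4:v0+5,u0-4:u0+5];px=((wt*uu).sum()/wt.sum(),(wt*vv).sum()/wt.sum())
    print(k.tolist() if u>250 else "",np.round(px,2));h.append(toF(w(p,px,z=.0837)));print(h[-1].round(4))
print("mid",(h[0]+h[1])/2,"dist",np.linalg.norm(h[0]-h[1]),"angle of y",np.degrees(np.arctan2(-(h[1]-h[0])[0],(h[1]-h[0])[1])))
for z in(.02,.03,.04,.05): print(z,np.round([proj(p,[*(O+R@[-.03,y]),z]) for y in(-.04,.04)],1).tolist())
save(p,"s7",(225,150,285,230),9)
E
```

```text
file scene ((70.67901611328125, -1.0623397827148438), (240.1290740966797, 479.5679016113281), 89.91250610351562)
 [246.1  198.03]
[-0.0244 -0.0469  0.0837]
[[435, 441, 439, 438, 440, 440, 437, 440, 431], [438, 439, 441, 436, 431, 434, 435, 442, 442], [442, 437, 427, 418, 408, 411, 423, 437, 434], [441, 436, 422, 399, 387, 389, 409, 431, 426], [435, 436, 426, 414, 409, 409, 417, 425, 414], [439, 438, 437, 435, 432, 430, 427, 411, 395], [444, 442, 437, 443, 440, 435, 416, 396, 398], [442, 440, 441, 440, 438, 427, 406, 392, 416], [441, 443, 443, 437, 426, 412, 399, 411, 437]] [262.81 175.86]
[-0.028   0.0376  0.0837]
mid [-0.02619658 -0.00463806  0.0837    ] dist 0.08459004531596694 angle of y 2.3926203179857675
0.02 [[246.1, 211.7], [262.4, 191.6]]
0.03 [[246.1, 209.2], [262.4, 189.1]]
0.04 [[246.0, 206.7], [262.5, 186.5]]
0.05 [[245.9, 204.2], [262.5, 183.9]]
```

View pics/s7.png

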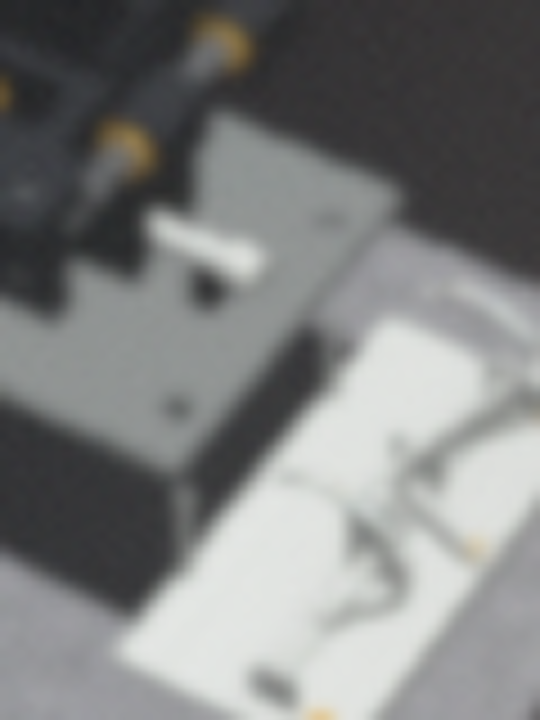

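Run:
```python
from b import *
p=np.load("p6.npy",allow_pickle=True).item()
P=lambda x,y,z:np.round(proj(p,[*(O+R@[x,y]),z]),2)
for c in((.044,-.06,.0125),(.044,.06,.0125),(-.165,-.115,.004),(.31,-.115,.004),(.31,.115,.004)):print(c,P(*c))
b=P(-.03,-.04,.084);print("hole at z.084",b,P(-.03,.04,.084),"dx10",P(-.02,-.04,.084)-b,"dy10",P(-.03,-.03,.084)-b)
g=p["img"].astype(int).sum(2)
for u,v in((244.3,194.6),(261.3,173.6)):
    u0,v0=int(round(u)),int(round(v));k=g[v0-2:v0+3,u0-3:u0+4];bg=np.percentile(k,85)
    wt=np.clip(bg-8-k,0,None);vv,uu=np.mgrid[v0-2:v0+3,u0-3:u0+4];px=((wt*uu).sum()/wt.sum(),(wt*vv).sum()/wt.sum())
    print(np.round(px,2),toF(w(p,px,z=.0837)).round(4))
# post column profile
for v in(204,206,208,210):print(v,g[v,238:252].tolist())
save(p,"c1",(175,195,285,265),7);save(p,"c2",(340,215,410,310),6)
```

```text
(0.044, -0.06, 0.0125) [267.11 231.12]
(0.044, 0.06, 0.0125) [290.52 199.68]
(-0.165, -0.115, 0.004) [186.34 213.65]
(0.31, -0.115, 0.004) [356.65 300.14]
(0.31, 0.115, 0.004) [393.92 229.84]
hole at z.084 [245.68 195.22] [262.6  174.88] dx10 [3.48 1.62] dy10 [ 2.19 -2.63]
[244.43 195.  ] [-0.0331 -0.0408  0.0837]
[261.49 174.19] [-0.0338  0.0408  0.0837]
204 [166, 169, 168, 173, 178, 211, 270, 296, 261, 203, 178, 192, 248, 368]
206 [166, 163, 170, 172, 175, 204, 268, 318, 283, 222, 230, 333, 472, 588]
208 [170, 171, 173, 168, 170, 192, 258, 307, 291, 304, 421, 554, 648, 675]
210 [171, 175, 166, 166, 179, 196, 253, 331, 391, 489, 600, 663, 678, 682]
```

View pics/c1.png

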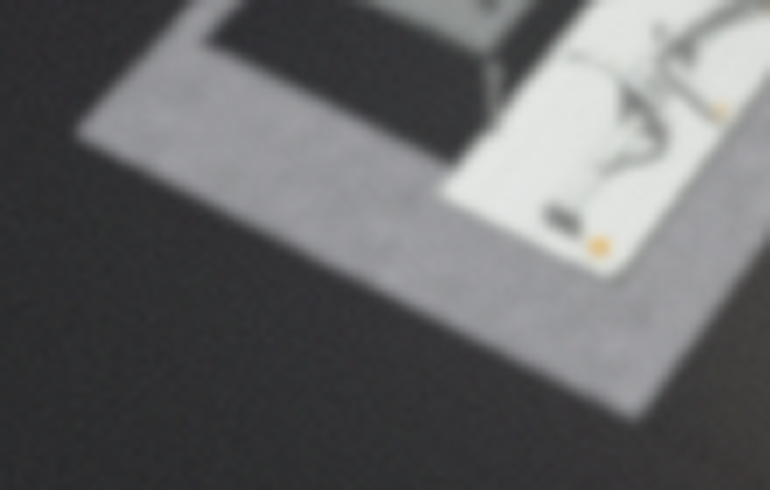

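View pics/c2.png

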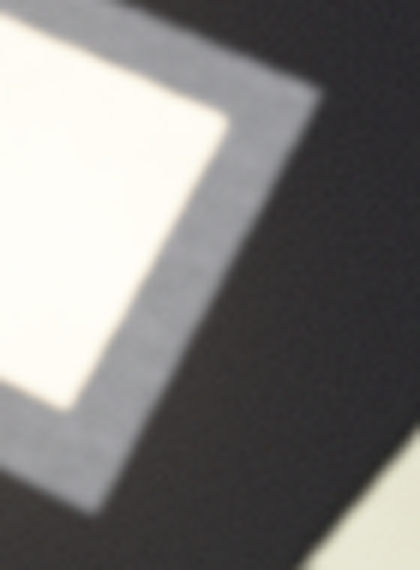

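In the scene view the file sits about -1 px in u from the prediction (cover corners and post0 agree). Allowing for that, the holes are about 1 mm short in x. I'll correct this, lower to just above the tips and check again.

>>> {"api": "carry_out", "payload": {"linear": [[0.0014,0.0003,-0.008],[0.0014,0.0003,-0.016],[0.0014,0.0003,-0.023],[0.0014,0.0003,-0.023],[0.0014,0.0003,-0.023]], "roll": [0,0,0,0,0]}}

```text
clock: 14.15
tool_pos: [0.4892, 0.0124, 0.0856]
eef_rot: [-0.11, 0.994, -0.001, -0.003]
contact_force: [-0.3, -0.7, -1.4]
opening: 0.086
```

```bash
cat > chk.py <<'E'
from b import *
import sys
s=status.get_state();t=s["tool_pos"];print(t.round(4) if hasattr(t,"round") else t,s["contact_force"],"F",toF(t).round(4))
p=snapshot("scene");zt=t[2]-.0305+.005
g=p["img"].astype(int).sum(2)
for y in(-.04,.04):
    e=np.array(proj(p,[*(O+R@[-.03,y]),zt]))+[-.95,-.1]
    u0,v0=np.round(e).astype(int);k=g[v0-3:v0+4,u0-3:u0+4];bg=np.percentile(k,80)
    wt=np.clip(bg-10-k,0,None);vv,uu=np.mgrid[v0-3:v0+4,u0-3:u0+4];px=np.array([(wt*uu).sum()/wt.sum(),(wt*vv).sum()/wt.sum()])
    print("hole exp",e.round(2),"obs",px.round(2),"err F mm",((toF(w(p,px,z=zt))-toF(w(p,e,z=zt)))*1000).round(1));print(k)
save(p,sys.argv[1],(225,150,285,230),9)
E
python3 chk.py s8
```

```text
[0.4892 0.0124 0.0856] [-0.26190941 -0.74462839 -1.42649874] F [-0.0725  0.0002  0.0856]
hole exp [244.91 201.43] obs [245.34 201.64] err F mm [ 1.3 -0.   0. ]
[[445 442 441 439 438 443 443]
 [440 434 424 418 427 437 442]
 [433 412 386 372 393 420 438]
 [426 393 346 323 356 403 428]
 [428 394 355 340 374 409 417]
 [438 424 410 404 412 417 394]
 [440 443 439 431 427 397 348]]
hole exp [261.57 181.17] obs [262.61 181.45] err F mm [2.8 0.5 0. ]
[[440 439 435 437 440 445 445]
 [435 429 419 420 426 440 439]
 [430 408 387 392 413 433 435]
 [429 410 397 398 414 429 424]
 [437 428 428 428 428 427 408]
 [437 443 442 442 434 412 397]
 [441 444 445 435 420 395 400]]
```

View pics/s8.png

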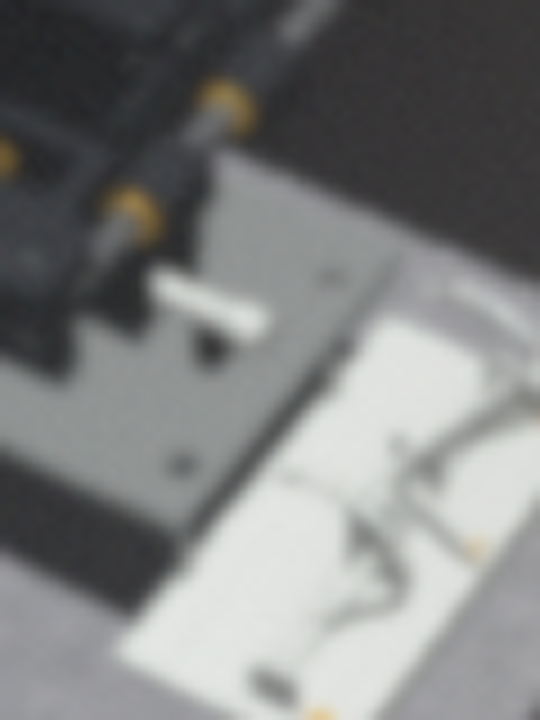

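>>> {"api": "carry_out", "payload": {"linear": [[0,0,-0.002],[0,0,-0.004],[0,0,-0.006],[0,0,-0.006]], "roll": [0,0,0,0]}}

```text
clock: 14.53
tool_pos: [0.4894, 0.0124, 0.0798]
eef_rot: [-0.11, 0.994, -0.001, -0.003]
contact_force: [-0.1, -0.1, -1.8]
opening: 0.093
```

>>> {"api": "carry_out", "payload": {"linear": [[0,0,-0.002],[0,0,-0.004],[0,0,-0.005],[0,0,-0.005]], "roll": [0,0,0,0]}}

```text
clock: 14.87
tool_pos: [0.4893, 0.0124, 0.0745]
eef_rot: [-0.11, 0.994, -0.001, -0.003]
contact_force: [-0.8, 0.3, -1.4]
opening: 0.09
```

Underside is at 0.044, below the tips, with no contact force. Continue and watch.

>>> {"api": "carry_out", "payload": {"linear": [[0,0,-0.003],[0,0,-0.006],[0,0,-0.009],[0,0,-0.012],[0,0,-0.012]], "roll": [0,0,0,0,0]}}

```text
clock: 15.28
tool_pos: [0.4889, 0.0124, 0.0619]
eef_rot: [-0.11, 0.994, -0.001, -0.004]
contact_force: [-0.0, -0.2, -1.2]
opening: 0.09
```

```bash
python3 chk.py s9|head -1
```

```text
[0.4889 0.0124 0.0619] [-9.30239344e-04 -1.80499131e-01 -1.15750411e+00] F [-0.0728  0.0003  0.0619]
```

View pics/s9.png

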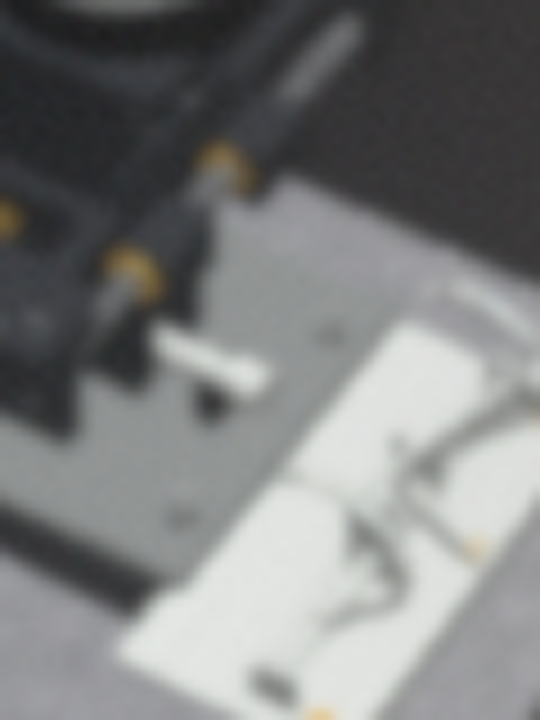

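>>> {"api": "carry_out", "payload": {"linear": [[0,0,-0.003],[0,0,-0.006],[0,0,-0.009],[0,0,-0.012],[0,0,-0.0145],[0,0,-0.0145]], "roll": [0,0,0,0,0,0]}}

```text
clock: 15.83
tool_pos: [0.4887, 0.0124, 0.0471]
eef_rot: [-0.11, 0.994, -0.001, -0.004]
contact_force: [0.2, -0.2, -2.2]
opening: 0.091
```

>>> {"api": "carry_out", "payload": {"linear": [[0,0,-0.001],[0,0,-0.002],[0,0,-0.003],[0,0,-0.004],[0,0,-0.004]], "roll": [0,0,0,0,0]}}

```text
clock: 16.25
tool_pos: [0.4888, 0.0124, 0.043]
eef_rot: [-0.11, 0.994, -0.001, -0.004]
contact_force: [-0.1, -0.0, -1.2]
opening: 0.088
```

>>> {"api": "carry_out", "payload": {"linear": [[0,0,-0.0005],[0,0,-0.001],[0,0,-0.001],[0,0,-0.001]], "roll": [0,0,0,0]}}

```text
clock: 16.58
tool_pos: [0.4888, 0.0124, 0.0422]
eef_rot: [-0.11, 0.994, -0.001, -0.004]
contact_force: [-1.2, -0.3, 2.0]
opening: 0.091
```

Run:
```python
from b import *
p=snapshot("scene");C=toF(cloud(p))
d=cut_out(p,"board")[0];P=C[d["region"]]
P=P[(abs(P[:,0]+.073)<.065)&(abs(P[:,1])<.07)]
for a,b in((-.13,-.09),(-.055,-.02)):
  for c,e in((-.06,-.03),(.03,.06)):
    q=P[(P[:,0]>a)&(P[:,0]<b)&(P[:,1]>c)&(P[:,1]<e)];print(a,c,len(q),np.median(q[:,2]) if len(q) else 0)
save(p,"s10",(205,140,285,230),8)
```

```text
-0.13 -0.06 90 0.01655168337220575
-0.13 0.03 0 0
-0.055 -0.06 129 0.017689599316219717
-0.055 0.03 90 0.01719513439411141
```

View pics/s10.png

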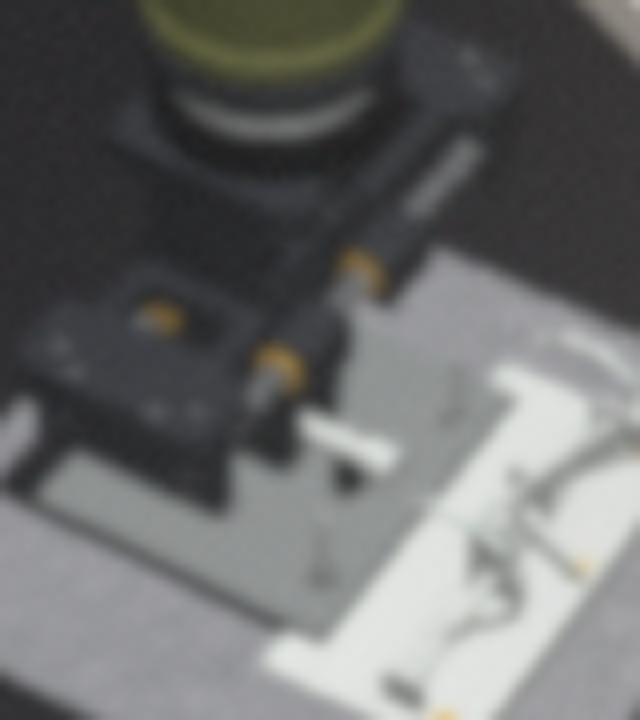

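Board seated: top at 0.017 all over, force turned to +2 N, posts show through the holes at zoomed (320,560) and (455,395). Release and rise.

>>> {"api": "carry_out", "payload": {"linear": [[0,0,0],[0,0,0],[0,0,0],[0,0,0],[0,0,0]], "roll": [0,0,0,0,0], "gripper": 0.5}}

```text
clock: 17.1
tool_pos: [0.4889, 0.0124, 0.0421]
eef_rot: [-0.11, 0.994, -0.001, -0.004]
contact_force: [-0.5, 0.2, -0.0]
opening: 0.439
```

>>> {"api": "carry_out", "payload": {"linear": [[0,0,0.01],[0,0,0.04],[0,0,0.08],[0,0,0.12],[0,0,0.15],[0,0,0.16],[0,0,0.16]], "roll": [0,0,0,0,0,0,0]}}

```text
clock: 17.68
tool_pos: [0.4903, 0.0124, 0.2055]
eef_rot: [-0.11, 0.994, -0.002, -0.001]
contact_force: [0.2, 0.1, -0.8]
opening: 0.497
```

>>> {"api": "carry_out", "payload": {"linear": [[0,0,0],[0,0,0],[0,0,0],[0,0,0],[0,0,0]], "roll": [0,0,0,0,0], "gripper": 0.0}}

```text
clock: 18.1
tool_pos: [0.4898, 0.0124, 0.2046]
eef_rot: [-0.11, 0.994, -0.001, -0.002]
contact_force: [0.3, 0.0, -0.2]
opening: 0.146
```

Run:
```python
from b import *
p=snapshot("scene");C=toF(cloud(p))
d=cut_out(p,"board")[0];P=C[d["region"]]
P=P[(abs(P[:,0]+.073)<.065)&(abs(P[:,1])<.07)]
for a,b in((-.13,-.09),(-.055,-.02)):
  for c,e in((-.06,-.03),(.03,.06)):
    q=P[(P[:,0]>a)&(P[:,0]<b)&(P[:,1]>c)&(P[:,1]<e)];print(a,c,len(q),np.median(q[:,2]) if len(q) else 0)
m=(C[...,2]>.1)&(C[...,2]<.14)&(C[...,0]>.03)&(C[...,0]<.1)&(abs(C[...,1])<.03);r=C[m];print("roller",len(r),r.mean(0),r[:,2].max())
save(p,"s11",(205,140,305,230),7)
```

```text
-0.13 -0.06 139 0.017334343305961286
-0.13 0.03 114 0.017231561043370813
-0.055 -0.06 128 0.01711013177167059
-0.055 0.03 107 0.017506189298674202
roller 57 [ 0.06147069 -0.00463389  0.12076351] 0.126646307000849
```

View pics/s11.png

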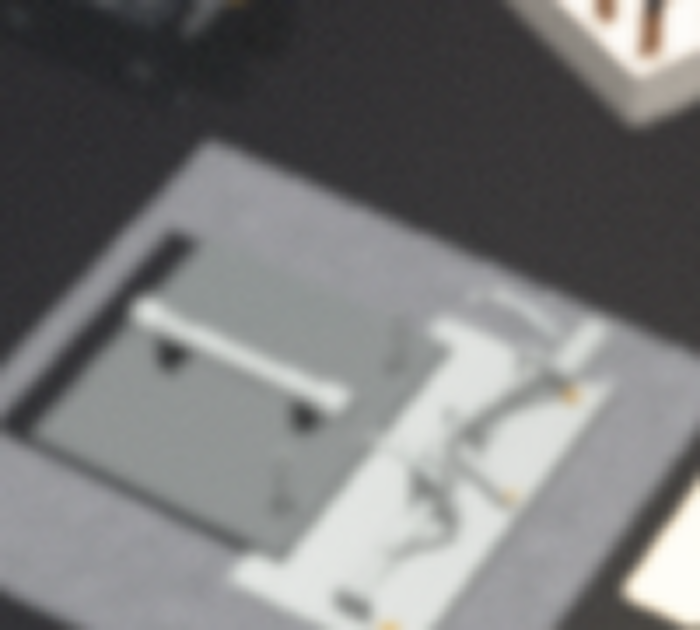

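Board is flat (top 0.0172–0.0175 everywhere), rings still open. Now over the roller with closed fingers.

>>> {"api": "carry_out", "payload": {"linear": [[0.04,0.009,0],[0.08,0.018,0],[0.1327,0.0296,0],[0.1327,0.0296,0],[0.1327,0.0296,-0.02],[0.1327,0.0296,-0.044],[0.1327,0.0296,-0.044],[0.1327,0.0296,-0.044]], "roll": [0,0,0,0,0,0,0,0]}}

```text
clock: 18.87
tool_pos: [0.6215, 0.0419, 0.1596]
eef_rot: [-0.11, 0.994, -0.002, -0.003]
contact_force: [0.5, 0.2, -0.3]
opening: 0.005
```

>>> {"api": "carry_out", "payload": {"linear": [[0.001,0,-0.005],[0.001,0,-0.01],[0.001,0,-0.013],[0.0015,0,-0.015],[0.0025,0.0005,-0.017]], "roll": [0,0,0,0,0]}}

```text
clock: 19.28
tool_pos: [0.6241, 0.0422, 0.1429]
eef_rot: [-0.11, 0.994, -0.002, -0.003]
contact_force: [-0.3, -0.5, 3.6]
opening: 0.002
```

>>> {"api": "carry_out", "payload": {"linear": [[0.0026,0.0006,-0.0022],[0.0052,0.0012,-0.0044],[0.0085,0.0019,-0.0073],[0.0117,0.0026,-0.0103],[0.0117,0.0026,-0.0103]], "roll": [0,0,0,0,0]}}

```text
clock: 19.7
tool_pos: [0.6373, 0.0451, 0.133]
eef_rot: [-0.11, 0.994, -0.002, -0.002]
contact_force: [-1.0, -0.5, 5.3]
opening: 0.002
```

>>> {"api": "carry_out", "payload": {"linear": [[0.0022,0.0005,-0.0035],[0.0045,0.001,-0.007],[0.0072,0.0016,-0.0106],[0.0099,0.0022,-0.0142],[0.0122,0.0027,-0.018],[0.0144,0.0032,-0.0219],[0.0144,0.0032,-0.0219]], "roll": [0,0,0,0,0,0,0]}}

```text
clock: 20.28
tool_pos: [0.6546, 0.0489, 0.1127]
eef_rot: [-0.11, 0.994, -0.001, 0.001]
contact_force: [1.0, -1.1, 10.9]
opening: 0.006
```

>>> {"api": "carry_out", "payload": {"linear": [[0.001,0.0002,-0.004],[0.0018,0.0004,-0.008],[0.0025,0.0006,-0.012],[0.0032,0.0007,-0.015],[0.0038,0.0009,-0.018],[0.0038,0.0009,-0.018]], "roll": [0,0,0,0,0,0]}}

```text
clock: 20.78
tool_pos: [0.6626, 0.0507, 0.0974]
eef_rot: [-0.11, 0.994, -0.001, 0.006]
contact_force: [0.5, -0.5, 13.9]
opening: 0.004
```

>>> {"api": "carry_out", "payload": {"linear": [[-0.001,0,-0.004],[-0.001,0,-0.007],[-0.001,0,-0.01],[-0.001,0,-0.012],[-0.001,0,-0.012]], "roll": [0,0,0,0,0]}}

```text
clock: 21.2
tool_pos: [0.6658, 0.0515, 0.0885]
eef_rot: [-0.109, 0.994, -0.001, 0.01]
contact_force: [1.6, -1.3, 15.1]
opening: 0.002
```

>>> {"api": "carry_out", "payload": {"linear": [[-0.002,-0.0004,-0.003],[-0.004,-0.0009,-0.006],[-0.005,-0.001,-0.009],[-0.005,-0.001,-0.011],[-0.005,-0.001,-0.011]], "roll": [0,0,0,0,0]}}

```text
clock: 21.62
tool_pos: [0.6673, 0.0518, 0.0818]
eef_rot: [-0.109, 0.994, -0.0, 0.018]
contact_force: [2.8, 0.1, 17.3]
opening: 0.007
```

The tip is drifting +x on the roller (about 6 mm ahead). I'll bring it back before going on.

>>> {"api": "carry_out", "payload": {"linear": [[-0.004,-0.001,-0.003],[-0.008,-0.002,-0.003],[-0.011,-0.0024,-0.003],[-0.011,-0.0024,-0.003],[-0.011,-0.0024,-0.003]], "roll": [0,0,0,0,0]}}

```text
clock: 22.03
tool_pos: [0.6659, 0.0516, 0.0847]
eef_rot: [-0.109, 0.994, 0.001, 0.029]
contact_force: [7.1, 1.3, 18.3]
opening: 0.007
```

Run:
```python
from b import *
s=status.get_state();print(s["tool_pos"],s["eef_rot"],s["contact_force"],s["moment"])
p=snapshot("scene");save(p,"s12",(240,150,340,240),7)
p=snapshot("top");save(p,"t12",(200,120,300,220),6)
```

```text
[0.66587217 0.05155881 0.08469389] [-0.10902583  0.99362757  0.00128961  0.02856483] [ 7.12674565  1.31202885 18.33620178] [ 0.17062521 -1.67650092  0.01444181]
```

View pics/s12.png

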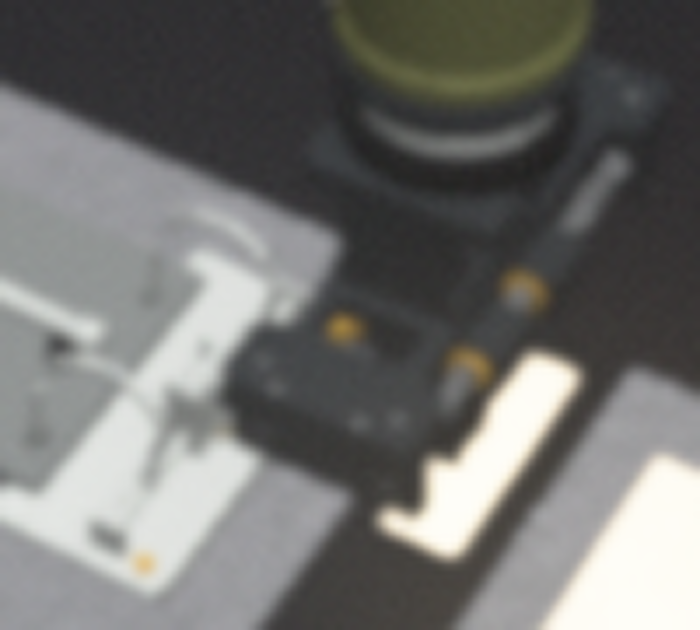

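>>> {"api": "carry_out", "payload": {"linear": [[-0.004,-0.001,0.008],[-0.008,-0.0018,0.017],[-0.0127,-0.0028,0.026],[-0.018,-0.004,0.034],[-0.023,-0.005,0.041],[-0.03,-0.0066,0.049],[-0.0361,-0.0081,0.055],[-0.0439,-0.0098,0.064]], "roll": [0,0,0,0,0,0,0,0]}}

```text
clock: 22.8
tool_pos: [0.6215, 0.0417, 0.1485]
eef_rot: [-0.109, 0.994, 0.001, 0.028]
contact_force: [-0.8, -0.1, -0.0]
opening: 0.003
```

>>> {"api": "carry_out", "payload": {"linear": [[0,0,0.006],[0,0,0.006],[0,0,0.006]], "roll": [0,0,0]}}

```text
clock: 23.05
tool_pos: [0.6221, 0.0419, 0.1548]
eef_rot: [-0.109, 0.994, 0.002, 0.029]
contact_force: [0.2, 0.1, 0.2]
opening: 0.002
```

Retreated guided; now press again, keeping the tip centred on the roller with fewer re-bases.

>>> {"api": "carry_out", "payload": {"linear": [[-0.001,0,-0.009],[0.0005,0,-0.0115],[0.0059,0.0013,-0.0163],[0.0122,0.0027,-0.0222],[0.0185,0.0041,-0.0288],[0.0236,0.0053,-0.036],[0.0281,0.0063,-0.0437],[0.0318,0.0071,-0.0518]], "roll": [0,0,0,0,0,0,0,0]}}

```text
clock: 23.72
tool_pos: [0.6577, 0.0503, 0.1046]
eef_rot: [-0.109, 0.993, 0.002, 0.033]
contact_force: [1.7, 0.2, 13.7]
opening: -0.002
```

>>> {"api": "carry_out", "payload": {"linear": [[0.0005,0,-0.004],[0.0005,0,-0.008],[0.0005,0,-0.012],[0.0003,0,-0.015],[0,0,-0.018],[0,0,-0.021],[0,0,-0.024],[0,0,-0.027]], "roll": [0,0,0,0,0,0,0,0]}}

```text
clock: 24.38
tool_pos: [0.6657, 0.0522, 0.0819]
eef_rot: [-0.109, 0.993, 0.003, 0.042]
contact_force: [6.5, 1.3, 18.2]
opening: 0.003
```

>>> {"api": "carry_out", "payload": {"linear": [[0,0,-0.003],[0,0,-0.005],[0,0,-0.007],[0,0,-0.008],[0,0,-0.009],[0,0,-0.009]], "roll": [0,0,0,0,0,0]}}

```text
clock: 24.88
tool_pos: [0.6676, 0.0525, 0.0749]
eef_rot: [-0.109, 0.993, 0.003, 0.044]
contact_force: [-2.0, -0.0, 17.9]
opening: 0.005
```

>>> {"api": "carry_out", "payload": {"linear": [[0,0,-0.002],[0,0,-0.004],[0,0,-0.005],[0,0,-0.006],[0,0,-0.006]], "roll": [0,0,0,0,0]}}

```text
clock: 25.3
tool_pos: [0.6683, 0.0526, 0.0703]
eef_rot: [-0.109, 0.993, 0.003, 0.044]
contact_force: [-3.8, -1.8, 17.1]
opening: 0.006
```

>>> {"api": "carry_out", "payload": {"linear": [[0,0,-0.0015],[0,0,-0.003],[0,0,-0.004],[0,0,-0.004]], "roll": [0,0,0,0]}}

```text
clock: 25.63
tool_pos: [0.6687, 0.0527, 0.0665]
eef_rot: [-0.109, 0.993, 0.003, 0.045]
contact_force: [-1.5, 0.1, 8.5]
opening: 0.004
```

Force dropped from 17 to 8.5 N, which suggests the snap. Ease off.

>>> {"api": "carry_out", "payload": {"linear": [[0,0,0.0015],[0,0,0.003],[0,0,0.003],[0,0,0.003]], "roll": [0,0,0,0]}}

```text
clock: 25.97
tool_pos: [0.6685, 0.0527, 0.0687]
eef_rot: [-0.109, 0.993, 0.003, 0.044]
contact_force: [-0.4, 0.3, -0.8]
opening: 0.002
```

>>> {"api": "carry_out", "payload": {"linear": [[0,0,0.02],[0,0,0.05],[0,0,0.09],[-0.03,0,0.12],[-0.06,0,0.14],[-0.1,-0.03,0.15],[-0.13,-0.06,0.15],[-0.13,-0.06,0.15]], "roll": [0,0,0,0,0,0,0,0]}}

```text
clock: 26.63
tool_pos: [0.5328, -0.0126, 0.2184]
eef_rot: [-0.107, 0.993, 0.0, 0.041]
contact_force: [0.2, -0.1, 0.0]
opening: 0.005
```

Run:
```python
from b import *
s=status.get_state();print(s["tool_pos"],s["contact_force"])
p=snapshot("scene");C=toF(cloud(p))
P=C[cut_out(p,"board")[0]["region"]];P=P[(abs(P[:,0]+.073)<.065)&(abs(P[:,1])<.07)&(P[:,2]<.03)]
for a,b in((-.13,-.09),(-.055,-.02)):
  for c,e in((-.06,-.03),(.03,.06)):
    q=P[(P[:,0]>a)&(P[:,0]<b)&(P[:,1]>c)&(P[:,1]<e)];print(a,c,len(q),np.median(q[:,2]) if len(q) else 0)
for x0,x1 in((.085,.125),(.05,.08),(.025,.05)):
    m=(C[...,2]>.02)&(C[...,2]<.14)&(C[...,0]>x0)&(C[...,0]<x1)&(abs(C[...,1])<.025);r=C[m];print("lever/roller",len(r),r.mean(0).round(4),np.percentile(r[:,2],[50,95]).round(4))
save(p,"s13",(205,140,325,240),6)
```

```text
[ 0.53282972 -0.01259391  0.21844307] [ 0.20577713 -0.06741157  0.00519307]
-0.13 -0.06 141 0.017341959856148614
-0.13 0.03 120 0.017585285234013204
-0.055 -0.06 127 0.017572482411138513
-0.055 0.03 96 0.017300603006459914
lever/roller 71 [ 0.0997 -0.0043  0.0455] [0.0449 0.05  ]
lever/roller 54 [ 0.0656 -0.0026  0.0437] [0.0437 0.0468]
lever/roller 51 [ 0.0371 -0.0026  0.0416] [0.0434 0.0472]
```

View pics/s13.png

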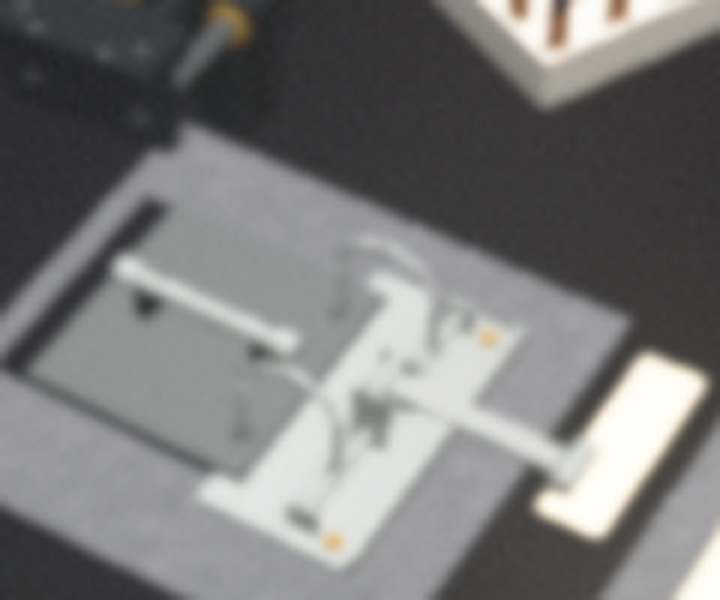

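The lever and roller are back at their starting closed heights (roller 0.0455, lever 0.0437). The board is flat on the posts and the robot is clear, so I'm handing in.

```bash
python3 -c "
from plant import finish_job
print(finish_job())"
```

```text
the job is handed in; nothing more can be done
None
```

The board is on both posts and the lever is pressed home. I handed the job in at about 27 s of the 72 s; no verdict came back.

**What I did:**
- **Opening:** I pinched the roller and guided the lever up its arc until the rings stood open.
- **Placing the board:** I carried the board over by its column and checked the hole alignment in the scene camera. Then I lowered it onto the posts without any contact force until it seated, and released it.
- **Closing:** I pressed the roller down with closed fingers until it snapped home, then backed off.

**Last checks before handing in:**
- **Board:** its top face read z ≈ 17.3–17.6 mm at all four corners, so it is flat with its underside about 12 mm above the bench. In the last picture it still lay in place on the posts.
- **Lever:** the lever and roller read the same heights as at the start, closed, and stayed there after release.
- **Forces:** the readings between moves peaked at about 18 N, against the 25 N limit. When the lever snapped shut, the reading dropped from 17 to 8.5 N.
- **Bystanders:** the robot was clear and touching nothing. I didn't touch the tray, jar or mouse, but I also didn't measure them again at the end.

**What went wrong or disagreed:**
- **First press:** the fingertip drifted off-centre on the roller, so I let the lever rise again under control and repeated the press.
- **Tool tilt:** the tool picked up about 5° of tilt during pressing, with no visible effect on the result.
- **Scene camera:** it read about 1 pixel (2 mm) off from the top camera, and I corrected for that when aligning the holes.

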